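# Free the ratchet and lower the test press onto the handset

## Robot

A 6-joint arm with a two-finger parallel gripper is mounted at the origin on the work surface. World frame = base frame: x ahead of the robot, y to its left, z up, the work surface at z = 0. Lengths are in m, angles in rad, forces in N, time in s.
With the tool pointing down it reaches from about 0.275 to 1 m from the base axis. Payload 8.4 kg.
Tool frame: the origin (TCP) lies midway between the tips of the shut fingers; the grasp point (between the pads) lies 19 mm behind it; z points along the fingers, y is the direction in which the jaws open and shut (so a half turn about z gives the same grasp; the last joint's range is limited). The gripper opens to 85 mm and grips with 20 to 120 N. Pads are 22 mm wide; open, the fingers measure 114 mm over their backs; the gripper's body (76 mm by 85 mm) begins 54 mm behind the grasp point. The pads swing forward as they close: fully open they stand 13 mm farther back than shut.
Start: joints at [1.174, 0.353, 1.633, -0, 1.155, -0.002], TCP at [0.24, 0.577, 0.231] pointing down, gripper open.
Joint ranges: [-2.63, 2.63], [-0.92, 2.1], [0.06, 2.66], [-1.3, 4.44], [0, 2.69], [-3.02, 3.02]. Speed limits (rad/s): [2.22, 2.22, 2.79, 3.14, 3.14, 3.14].

## Interface

Orientations are given as a unit quaternion [x, y, z, w].
In Python, from cell import status, optics, job gives the robot as it stands.
- The arm moves only by the tool servo_tool, never from a script. Its argument "plan" is one flat list of numbers, 6 for each row, row after row: the shift along the world's x, y, z in mm, then the turn, a rotation vector about the world's x, y, z in rad. A call has 1 to 20 rows; each row is the pose to reach, as a shift and turn from the pose commanded when the call began; what a row does not reach only later rows make up. A row lasts 1/10 s, in which the tool goes at most 50 mm and 8.59 degrees, less where a joint would pass 70% of its speed; a pose out of reach is approached as far as the arm can. A call with a gripper value outside its range is refused whole. "jaw" is the opening, from -1 (shut) to 1 (fully open), set as the call begins (left out, the last holds). The fingers move at their own pace and stop on an object; "newtons" is the grip in N (left out, the last holds). Time passes only in rows, so rows that repeat a pose let the fingers close. It gives the time, the measured TCP pose, the force and the opening at its end, in the units of the state.
- status.sense(): the state, without advancing time (a new reading comes with each control period).
- optics.capture(name): name is "side" or "top"; returns (picture, depth): 384x512x3 uint8, red, green, blue; 384x512 float32, m along the optical axis (not along the pixel's ray), 0 where there is no reading.
- optics.get_calibration(name): a dict with "intrinsics" (3x3 intrinsics, pixels), "origin" and "orientation" of the camera in the world. Camera axes: x right, y down, z forward; pixel columns grow to the right and rows downward; lengths in m; the calibration is good to about 2 mm. A picture is of the moment at which its call begins. get_calibration takes no time and is no camera call.
- job.finish_job(): hands the job in, once; it reports no verdict.
The state is a dict: "time": time; "q": joint angles; "qvel": joint speeds; "joint_efforts": joint torques, N m; "ee_pos": TCP position; "tcp_rot": TCP orientation; "wrist_force": force on the tool from outside, world axes, zero at the start; "wrist_torque": the same for the moment, N m; "opening": finger opening in m.
Only numpy, scipy, OpenCV 4.12 (cv2) and the standard library are available. Lean on these libraries where they do the work, as an engineer would, in place of code of your own. Each camera call takes 0.05 s, during which the arm holds its last target. There are 200 camera calls.

## Task

Of the two ratchet presses on the table, only one has a handset standing in its nest. On that press, push down the thumb tab at the back as far as it goes so the pawl is free of the ratchet, then push the raised arm down by its crossbar until it is fully down and level, with its seal over the handset's mouthpiece. Only push: lift nothing, and leave the handset, the other press and all other things where they are.

Things in the scene. Friction and masses are not known exactly. Their poses are not given: they have to be found in the camera images.
- press: The press to use (the one with the handset in its nest): fixed grey base plate 230 x 90 x 12 mm, aluminium cheek plates up to 137 mm high carrying the hinge. Origin: centre of the base's underside, on the table; x points from the crossbar end (towards the robot) to the thumb-tab end, y along the hinge, z up. It does not move. The black nest (37 x 55 mm outside, top 42 mm above the table) is centred at x = -64 mm.
- press_hinge (a point): Hinge axis of the press's arm (axis along the press's y): at x = +24, y = 0, z = 125 mm in the press frame. The hub around it reaches 34 mm from it.
- press_nest (a point): Floor of the nest, centre, at x = -64, y = 0, z = 17 mm in the press frame.
- press_bar (a point): Centre of the arm's black crossbar: 18 mm diameter, 80 mm long along the press's y, 140 mm from the hinge on the arm's free end; moves with the arm. Raised at the start it lies about 105 mm higher than the hinge and 90 mm to the hinge's -x side; fully down it is 140 mm to the -x side of the hinge and 4 mm higher than it. The arm bar behind it is 12 mm wide.
- press_arm (a joint): Angle by which the arm has been lowered (rad): 0 = raised (about 49 degrees above level), 0.85 = fully down and level (end stop, seal 1 mm or less over the mouthpiece). Starts at 0 to 0.09. With the pawl engaged it is blocked at about 0.13. Friction holds it wherever it is left; with the pawl free, pushing down at the crossbar takes about 2 to 8 N.
- press_tab (a point): Centre of the top face of the pawl's steel thumb tab: 34 x 34 x 5 mm, level when engaged, behind the hinge at x = +115, y = 0, z = 107 mm in the press frame; moves with the pawl. It swings about a pin along y at x = +51, z = 77 mm, so pressed it goes down 21 mm and 7 mm further to +x.
- press_pawl (a joint): Angle by which the pawl has been pressed (rad): 0 = hooked in the ratchet teeth, 0.32 = tab fully down, pawl free (end stop). It needs about 2 to 4 N down on the tab; friction keeps it where it is left, there is no return spring.
- handset_mid (a point): Centre of the handset under test, standing upright in the press's nest, white with a black mouthpiece: 24 x 42 mm wide, 92 mm tall with its mouthpiece on top (top 110 mm above the table); loose, 1.5 mm of play to each side in the nest. Not to be lifted or pushed over.
- spare_press: The other press, of the same make and size, with an empty nest; origin and axes as for the first. Leave it alone.
- spare_press_arm (a joint): Arm of the other press, meaning as press_arm. Leave it raised.
- spare_press_pawl (a joint): Pawl of the other press, meaning as press_pawl. Leave it hooked in.
- box_vape: Bystander: grey box-shaped handset, 26 x 46 x 85 mm, standing between the presses; origin under its centre.
- pen_vape: Bystander: round steel pen handset, 25 mm diameter, 88 mm tall, standing between the presses; origin under its centre.
- dropper: Bystander: amber dropper bottle, 30 mm diameter, 75 mm tall; origin under its centre.
- jar: Bystander: glass jar with white cap, 60 mm diameter, 65 mm tall; origin under its centre.
- pod_tray: Bystander: white divided tray, 120 x 160 x 28 mm; origin under its centre.
- driver: Bystander: screwdriver 150 mm long lying flat on the table.
- mug: Bystander: white mug, 76 mm diameter, 85 mm tall; origin under its centre.

How it is judged:
By the outcome, as a careful person would: the job done as asked, in the order asked, and still so for the second after the job is handed in, with the robot touching nothing.
It also fails if it takes over 45 s, if anything falls off the work surface, if the arm or the gripper's body presses on something with over 40 N, if the wrist force passes 120 N, or if a joint passes its speed limit or range.

## Working session

There is one attempt and no reset: what is moved stays moved. The work goes in short steps, Python scripts to look and compute and a tool call to move; the robot and the scene stay as the last step left them, time stands still between calls to the robot, and variables do not carry over. Pictures are saved under pics/ and viewed, about 8 in all and at most 12, crops included, and the job is handed in when it is done.

Besides the shell and the picture viewer there is one more tool, called after "Emit:" as a command line: name --argument value ..., lists and objects as JSON in quotes. servo_tool: Moves the arm, as the interface text tells. Its arguments: {"type":"object","properties":{"plan":{"type":"array","items":{"type":"number"}},"jaw":{"type":"number"},"newtons":{"type":"number"}},"required":["plan"]}

```bash
mkdir -p pics; cat > h.py <<'E'
import numpy as np, cv2
from scipy.spatial.transform import Rotation as R
from cell import status, optics, job
def cap(n):
    p,d=optics.capture(n); c=optics.get_calibration(n); return p,d,c
def cloud(d,c):
    K=np.array(c["intrinsics"]); v,u=np.mgrid[:d.shape[0],:d.shape[1]]
    P=np.stack([(u-K[0,2])/K[0,0]*d,(v-K[1,2])/K[1,1]*d,d],-1)
    o=np.array(c["orientation"]); r=R.from_quat(o).as_matrix() if o.size==4 else o
    W=P@r.T+np.array(c["origin"]); W[d==0]=np.nan; return W
E
python3 - <<'E'
from h import *
for n in ("top","side"):
    p,d,c=cap(n); print(n,c); W=cloud(d,c); np.save(n+'.npy',W)
    cv2.imwrite(f'pics/{n}0.png',cv2.resize(p[...,::-1],(800,600),interpolation=cv2.INTER_CUBIC))
print(status.sense())
E
```

```text
top {'intrinsics': array([[470.42658994,   0.        , 253.69665808],
       [  0.        , 470.42658994, 193.53553369],
       [  0.        ,   0.        ,   1.        ]]), 'origin': array([ 0.35043783, -0.02507   ,  1.58699959]), 'orientation': array([ 0.71624953, -0.69621673,  0.03580413, -0.03141543])}
side {'intrinsics': array([[408.18207749,   0.        , 250.94437897],
       [  0.        , 408.18207749, 188.40017797],
       [  0.        ,   0.        ,   1.        ]]), 'origin': array([ 0.11236472, -0.75779462,  0.92041762]), 'orientation': array([ 0.89221427, -0.22310891,  0.09358558, -0.38133692])}
{'time': 0.1, 'q': array([ 1.17365761e+00,  3.53601454e-01,  1.63404161e+00, -2.59176555e-05,
        1.15521129e+00, -2.40062614e-03]), 'qvel': array([ 3.83327395e-05, -2.63197865e-03, -7.89030409e-04, -1.71002984e-04,
       -1.83343723e-03,  5.90940892e-04]), 'joint_efforts': array([ 1.05092728e-03, -6.06350255e+01, -3.42818499e+01,  1.03202681e-04,
        4.11343121e-03,  3.82809858e-06]), 'ee_pos': array([0.24019869, 0.57654344, 0.23063043]), 'tcp_rot': array([ 1.96084961e-01,  9.80586707e-01, -6.20657153e-04, -1.13571638e-04]), 'wrist_force': array([0.87652274, 0.14531033, 0.10061268]), 'wrist_torque': array([-0.04081867,  0.02591539,  0.02909524]), 'opening': 0.08557546670122042}
```

View pics/top0.png

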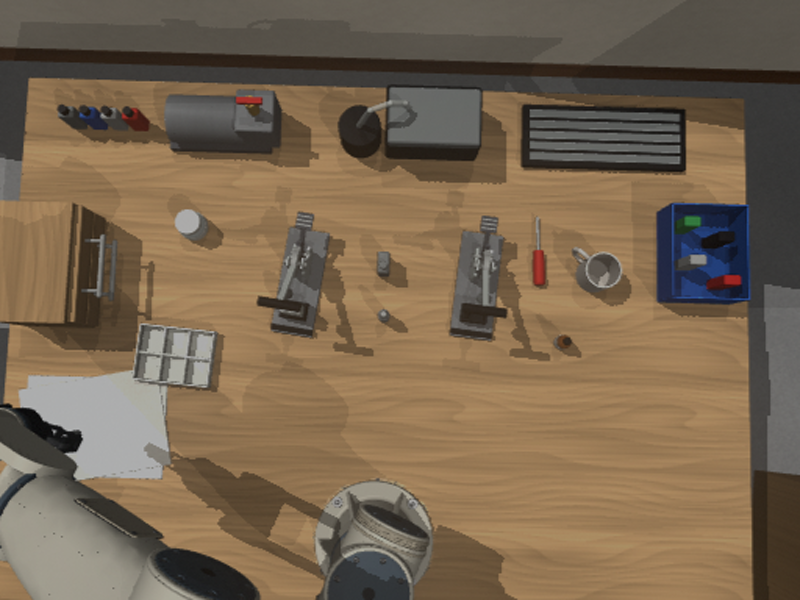

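View pics/side0.png

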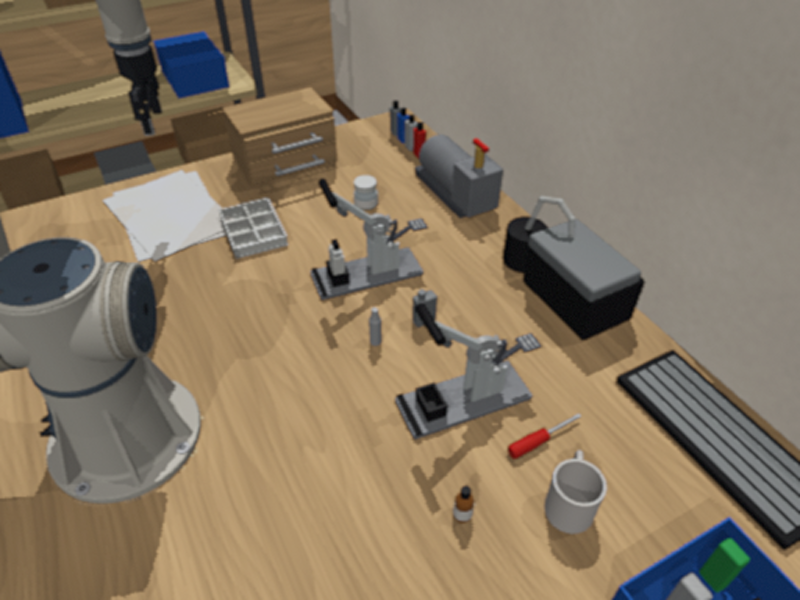

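The top view shows the left press (tab ≈(304,220), crossbar ≈(283,304) in the 800×600 picture). In the side view it has the white handset in its nest at (337,262), and the right press's nest is empty. Next I measure the left press.

```bash
python3 - <<'E'
from h import *
W=np.load('top.npy'); s=np.load('side.npy')
def box(lo,hi,M): 
    m=np.all((M>lo)&(M<hi),-1); return M[m]
v,u=140,194
print('tab px',W[v-4:v+6:2,u-4:u+7:2].round(3).tolist())
v,u=194,181
print('bar px',W[v-1:v+2,u-14:u+16:3].round(3).tolist())
tz=W[int(310*.64):int(312*.64),int(330*.64):int(420*.64),2]; print('table z',np.nanmedian(tz))
# base plate: z 6..20mm
for M,n in((W,'top'),(s,'side')):
    P=box([.4,.05,.007],[.85,.32,.018],M)
    r=cv2.minAreaRect((P[:,:2]*1000).astype(np.float32)); print(n,len(P),r, cv2.boxPoints(r).round(1).tolist())
    T=box([.66,.05,.095],[.85,.32,.115],M); print('tab',len(T),cv2.minAreaRect((T[:,:2]*1000).astype(np.float32)),np.median(T,0))
    B=box([.4,.05,.19],[.62,.32,.26],M); print('bar',len(B),cv2.minAreaRect((B[:,:2]*1000).astype(np.float32)),B.mean(0),B.max(0))
E
```

```text
tab px [[[0.671, 0.176, 0.106], [0.67, 0.17, 0.109], [0.671, 0.164, 0.105], [0.67, 0.157, 0.11], [0.695, 0.164, -0.005], [0.695, 0.157, -0.003]], [[0.664, 0.176, 0.108], [0.665, 0.17, 0.101], [0.665, 0.164, 0.105], [0.665, 0.157, 0.106], [0.664, 0.15, 0.109], [0.664, 0.144, 0.111]], [[0.657, 0.175, 0.109], [0.657, 0.169, 0.108], [0.657, 0.163, 0.109], [0.659, 0.157, 0.104], [0.658, 0.15, 0.106], [0.679, 0.155, 0.008]], [[0.65, 0.175, 0.11], [0.651, 0.169, 0.107], [0.652, 0.163, 0.103], [0.651, 0.156, 0.109], [0.651, 0.15, 0.109], [0.675, 0.157, -0.006]], [[0.645, 0.176, 0.105], [0.645, 0.169, 0.105], [0.644, 0.162, 0.109], [0.644, 0.156, 0.11], [0.644, 0.149, 0.113], [0.666, 0.155, 0.003]]]
bar px [[[0.473, 0.217, 0.239], [0.474, 0.209, 0.238], [0.474, 0.2, 0.24], [0.474, 0.192, 0.237], [0.474, 0.183, 0.241], [0.475, 0.174, 0.24], [0.475, 0.166, 0.235], [0.476, 0.159, 0.229], [0.494, 0.174, 0.045], [0.497, 0.168, 0.009]], [[0.471, 0.218, 0.237], [0.472, 0.21, 0.23], [0.471, 0.2, 0.24], [0.472, 0.192, 0.235], [0.472, 0.183, 0.239], [0.472, 0.175, 0.236], [0.472, 0.166, 0.238], [0.473,
[... 767 characters left out ...]
57421875, 54.52694320678711), 82.01895141601562) [0.47815177 0.18513382 0.22845688] [0.5179044  0.22693652 0.2437383 ]
side 937 ((636.7661743164062, 211.59742736816406), (265.0647277832031, 412.0120544433594), 82.31687927246094) [[414.8999938964844, 107.80000305175781], [823.2000122070312, 52.70000076293945], [858.5999755859375, 315.3999938964844], [450.29998779296875, 370.5]]
tab 97 ((764.4146728515625, 204.54263305664062), (237.41392517089844, 70.32806396484375), 38.06352996826172) [0.83406245 0.24164025 0.1044266 ]
bar 181 ((472.87451171875, 185.0708770751953), (65.98524475097656, 65.66883850097656), 34.357173919677734) [0.47750414 0.17834174 0.22357838] [0.51599437 0.22486702 0.23787672]
```

```bash
python3 - <<'E'
from h import *
for n in('top','side'):
    M=np.load(n+'.npy').reshape(-1,3)
    def box(lo,hi): return M[np.all((M>lo)&(M<hi),-1)]
    T=box([.635,.13,.095],[.69,.2,.118]); r=cv2.minAreaRect((T[:,:2]*1000).astype(np.float32)); print(n,'tab',len(T),r,T.mean(0))
    B=box([.455,.12,.215],[.49,.24,.26]); r=cv2.minAreaRect((B[:,:2]*1000).astype(np.float32)); print('bar',len(B),r,B.mean(0))
    A=box([.49,.15,.15],[.60,.20,.24]); l=cv2.fitLine((A[:,:2]*1000).astype(np.float32),cv2.DIST_HUBER,0,.01,.01).ravel(); print('arm',l,np.arctan2(l[1],l[0]))
    P=box([.44,.1,.007],[.69,.25,.018]); r=cv2.minAreaRect((P[:,:2]*1000).astype(np.float32)); print('base',len(P),r)
    H=box([.46,.15,.1],[.53,.21,.118]); print('mouthpiece',len(H),H.mean(0))
E
```

```text
top tab 115 ((653.3806762695312, 162.10488891601562), (34.43437194824219, 36.98107147216797), 81.38589477539062) [0.65405503 0.16191829 0.10710224]
bar 184 ((475.7798767089844, 186.39622497558594), (80.1453857421875, 25.329631805419922), 82.01895141601562) [0.47212838 0.18608932 0.23489078]
arm [ 9.9524367e-01 -9.7417004e-02  5.2655560e+02  1.7767374e+02] -0.09757175
base 965 ((564.1116333007812, 175.87652587890625), (248.72080993652344, 147.0965576171875), 1.051143765449524)
mouthpiece 0 [nan nan nan]
side tab 78 ((654.2073364257812, 160.01242065429688), (36.703163146972656, 36.95336151123047), 86.23490905761719) [0.65246595 0.15790086 0.10572383]
bar 131 ((476.1439208984375, 183.19326782226562), (85.1665267944336, 28.787609100341797), 82.09059143066406) [0.4697788  0.17875824 0.23208715]
arm [ 9.94976163e-01 -1.00112304e-01  5.16530396e+02  1.74223282e+02] -0.10028029
base 785 ((544.83203125, 174.93069458007812), (95.99565124511719, 220.7732696533203), 82.12130737304688)
mouthpiece 26 [0.4765341  0.18293428 0.10625121]<stdin>:9: RuntimeWarning: Mean of empty slice.
  ret = um.true_divide(
```

Emit:
servo_tool --plan '[30, -30, 40, 0, 0, 0, 60, -60, 70, 0, 0, 0.1, 415, -416, 70, 0, 0, 0.26, 415, -416, 70, 0, 0, 0.26, 415, -416, 70, 0, 0, 0.26, 415, -416, 70, 0, 0, 0.26, 415, -416, 70, 0, 0, 0.26, 415, -416, 70, 0, 0, 0.26, 415, -416, 70, 0, 0, 0.26, 415, -416, 70, 0, 0, 0.26, 415, -416, 70, 0, 0, 0.26, 415, -416, 70, 0, 0, 0.26, 415, -416, 70, 0, 0, 0.26, 415, -416, 70, 0, 0, 0.26, 415, -416, 70, 0, 0, 0.26, 415, -416, 70, 0, 0, 0.26, 415, -416, 70, 0, 0, 0.26, 415, -416, 70, 0, 0, 0.26]' --jaw -1 --newtons 40

```text
time: 1.9
ee_pos: [0.6548, 0.162, 0.3016]
tcp_rot: [0.067, 0.998, 0.0, 0.0]
wrist_force: [0.5, -0.7, 0.0]
opening: 0.0001
```

Emit:
servo_tool --plan '[0, 0, -45, 0, 0, 0, 0, 0, -90, 0, 0, 0, 0, 0, -135, 0, 0, 0, 0, 0, -160, 0, 0, 0, 0, 0, -175, 0, 0, 0, 0, 0, -178, 0, 0, 0, 0, 0, -178, 0, 0, 0]'

```text
time: 2.6
ee_pos: [0.6559, 0.1613, 0.1241]
tcp_rot: [0.067, 0.998, 0.0, 0.0]
wrist_force: [0.2, -0.2, 0.5]
opening: -0.0
```

```bash
python3 - <<'E'
from h import *
s=status.sense(); print(s['ee_pos'],s['wrist_force'])
p,d,c=cap('side'); cv2.imwrite('pics/side1.png',cv2.resize(p[90:210,180:340,::-1],(800,600),interpolation=cv2.INTER_CUBIC))
E
```

```text
[0.65588005 0.16131501 0.12406567] [ 0.18899047 -0.22492127  0.52807967]
```

View pics/side1.png

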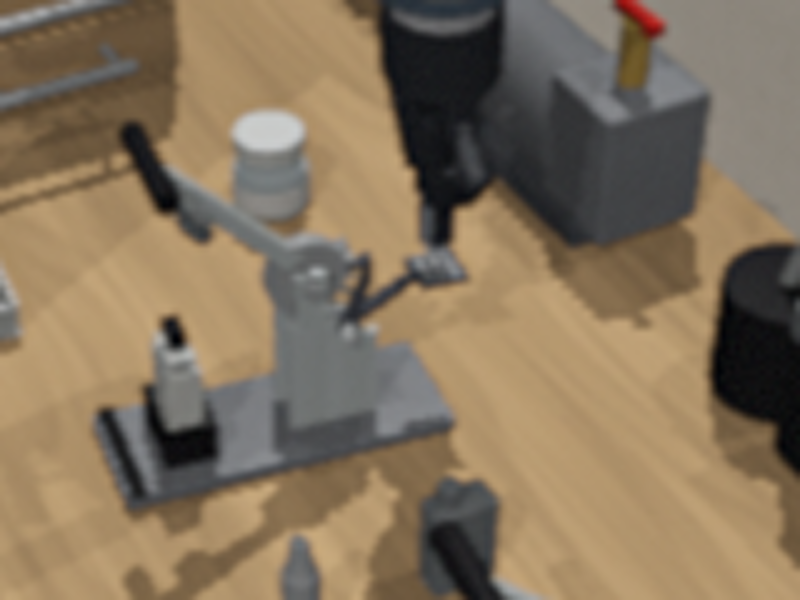

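The shut fingertips at (437,245) hang right over the tab at (437,267). Now I push it down slowly.

Emit:
servo_tool --plan '[0, 0, -6, 0, 0, 0, 0, 0, -12, 0, 0, 0, 0, 0, -16, 0, 0, 0, 0, 0, -19, 0, 0, 0, 1, 0, -22, 0, 0, 0, 2, 0, -25, 0, 0, 0, 3, 0, -28, 0, 0, 0, 3, 0, -28, 0, 0, 0]'

```text
time: 3.45
ee_pos: [0.6586, 0.1609, 0.0949]
tcp_rot: [0.067, 0.998, 0.0, 0.0]
wrist_force: [2.6, -0.5, 2.1]
opening: 0.0001
```

Emit:
servo_tool --plan '[1, 0, -2, 0, 0, 0, 1, 0, -4, 0, 0, 0, 2, 0, -6, 0, 0, 0, 2, 0, -6, 0, 0, 0]'

```text
time: 3.85
ee_pos: [0.6601, 0.1608, 0.0888]
tcp_rot: [0.067, 0.998, -0.0, -0.0]
wrist_force: [1.3, -1.3, 0.1]
opening: 0.0001
```

Emit:
servo_tool --plan '[0, 0, -2, 0, 0, 0, 1, 0, -4, 0, 0, 0, 1, 0, -5, 0, 0, 0]'

```text
time: 4.15
ee_pos: [0.6606, 0.161, 0.0871]
tcp_rot: [0.067, 0.998, -0.0, -0.001]
wrist_force: [-12.9, -3.5, 35.1]
opening: -0.0001
```

```bash
python3 - <<'E'
from h import *
s=status.sense(); print(s['ee_pos'],s['wrist_force'])
p,d,c=cap('side'); cv2.imwrite('pics/side2.png',cv2.resize(p[90:210,180:340,::-1],(800,600),interpolation=cv2.INTER_CUBIC))
E
```

```text
[0.66055479 0.16098457 0.08709663] [-12.88910615  -3.50292833  35.09179463]
```

View pics/side2.png

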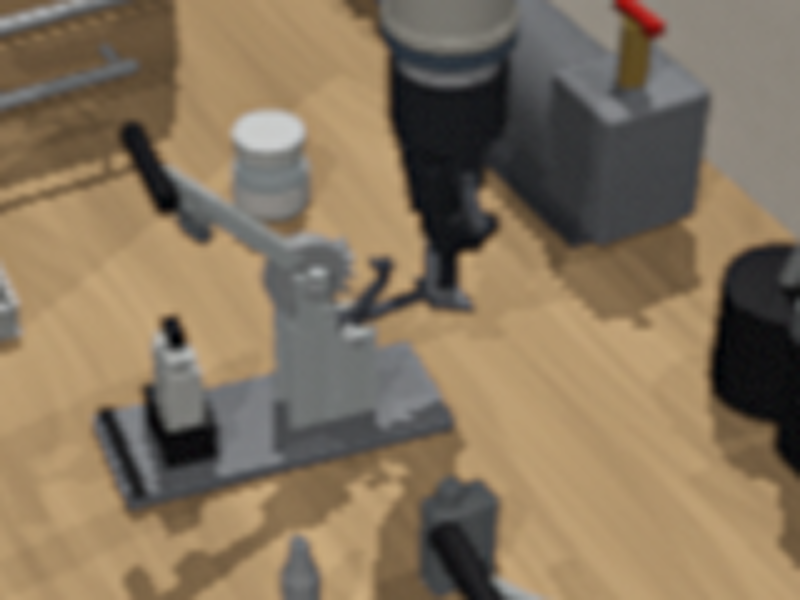

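The tab is at its stop: the force jumped to 35 N and the pawl hook at (383,265) stands clear of the ratchet. I back off upwards and go over the crossbar.

Emit:
servo_tool --plan '[0, 0, 10, 0, 0, 0, 0, 0, 50, 0, 0, 0, 0, 0, 100, 0, 0, 0, 0, 0, 150, 0, 0, 0, 0, 0, 195, 0, 0, 0, 0, 0, 226, 0, 0, 0, -50, 7, 226, 0, 0, 0, -100, 14, 226, 0, 0, 0, -150, 20, 226, 0, 0, 0, -187, 25, 226, 0, 0, 0, -187, 25, 190, 0, 0, 0, -187, 25, 178, 0, 0, 0, -187, 25, 178, 0, 0, 0]'

```text
time: 5.5
ee_pos: [0.4732, 0.1856, 0.2604]
tcp_rot: [0.067, 0.998, -0.001, -0.002]
wrist_force: [0.5, 0.6, -0.2]
opening: -0.0003
```

```bash
python3 - <<'E'
from h import *
s=status.sense(); print(s['time'],s['ee_pos'],s['wrist_force'])
p,d,c=cap('side'); cv2.imwrite('pics/side3.png',cv2.resize(p[90:210,180:340,::-1],(800,600),interpolation=cv2.INTER_CUBIC))
M=cloud(d,c).reshape(-1,3); T=M[np.all((M>[.635,.13,.06])&(M<[.69,.2,.118]),-1)]; print(len(T),T.mean(0), np.polyfit(T[:,0]-.66,T[:,2],1))
E
```

```text
5.5 [0.47315442 0.18555225 0.26041685] [ 0.46453962  0.5859052  -0.19985621]
72 [0.65526962 0.15771091 0.08520582] [-0.25948605  0.08397835]
```

View pics/side3.png

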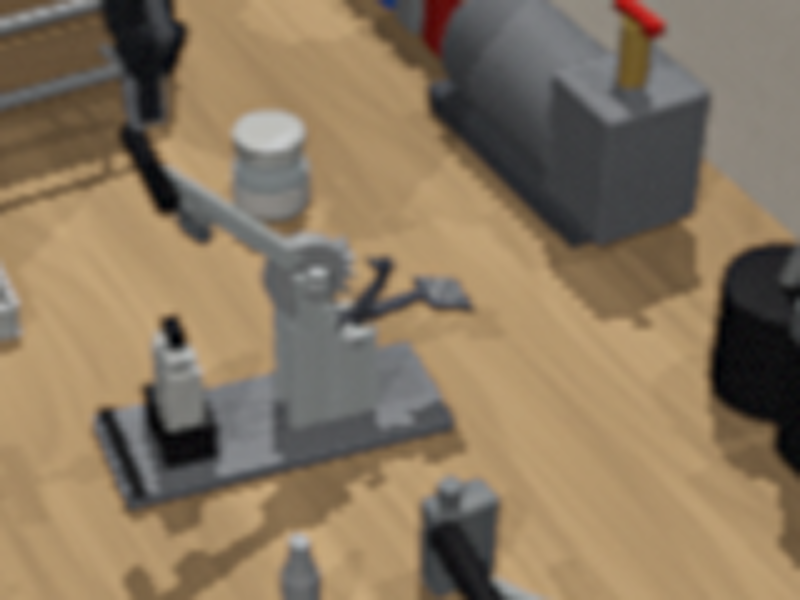

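The tab stays down (z ≈ 85 mm, hook clear), and the fingertips are centred just above the crossbar at (150,110). Now I push along the bar's arc.

Emit:
servo_tool --plan '[0, 0, -12, 0, 0, 0, 0, 0, -18, 0, 0, 0, 0, 0, -21, 0, 0, 0, -5, 0, -25, 0, 0, 0, -9, 1, -29, 0, 0, 0, -13, 2, -33, 0, 0, 0, -17, 2, -38, 0, 0, 0, -21, 3, -43, 0, 0, 0, -25, 3, -48, 0, 0, 0, -28, 4, -53, 0, 0, 0, -31, 4, -58, 0, 0, 0, -34, 4, -63, 0, 0, 0, -37, 5, -69, 0, 0, 0, -39, 5, -75, 0, 0, 0, -41, 5, -80, 0, 0, 0, -43, 6, -86, 0, 0, 0, -45, 6, -92, 0, 0, 0, -47, 6, -98, 0, 0, 0, -48, 6, -104, 0, 0, 0, -48, 6, -104, 0, 0, 0]'

```text
time: 7.55
ee_pos: [0.4262, 0.1917, 0.1574]
tcp_rot: [0.067, 0.998, -0.0, -0.0]
wrist_force: [-0.1, -0.4, 0.0]
opening: -0.0001
```

```bash
python3 - <<'E'
from h import *
p,d,c=cap('side'); cv2.imwrite('pics/side4.png',cv2.resize(p[90:210,180:340,::-1],(800,600),interpolation=cv2.INTER_CUBIC))
E
```

```text
(no output)
```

View pics/side4.png

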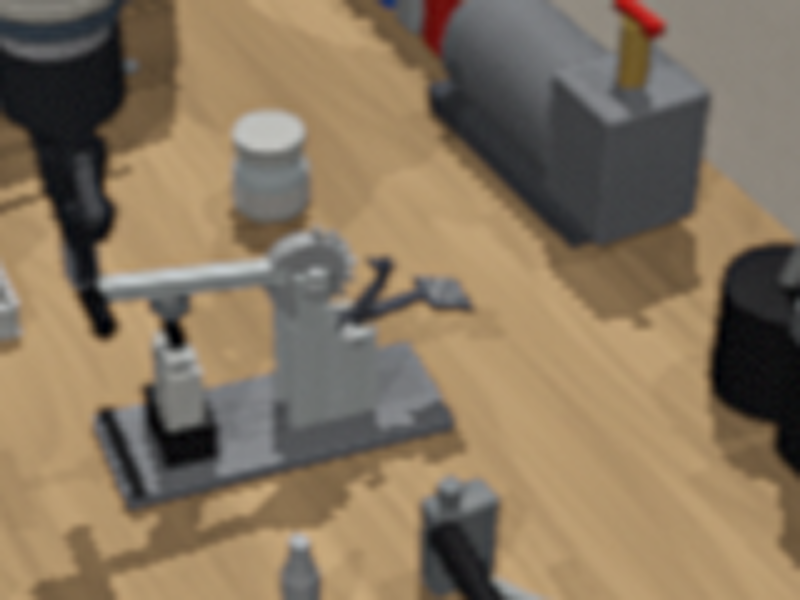

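The arm is almost level, with the seal just above the mouthpiece and the fingers on the crossbar at (95,295). I press on to the stop.

Emit:
servo_tool --plan '[-1, 0, -5, 0, 0, 0, -1, 0, -9, 0, 0, 0, -2, 0, -13, 0, 0, 0, -2, 0, -16, 0, 0, 0, -2, 0, -18, 0, 0, 0, -2, 0, -18, 0, 0, 0]'

```text
time: 8.2
ee_pos: [0.4243, 0.1918, 0.1399]
tcp_rot: [0.067, 0.998, -0.0, -0.0]
wrist_force: [-0.8, 0.0, -0.6]
opening: -0.0002
```

Emit:
servo_tool --plan '[0, 0, -1, 0, 0, 0, 0, 0, -2, 0, 0, 0, 0, 0, -3, 0, 0, 0, 0, 0, -4, 0, 0, 0, 0, 0, -4, 0, 0, 0]'

```text
time: 8.7
ee_pos: [0.4243, 0.1919, 0.1374]
tcp_rot: [0.067, 0.998, -0.0, -0.0]
wrist_force: [-6.1, -2.8, 18.4]
opening: -0.0001
```

Firm stop at the expected height (137.4 mm against 138). I add a small extra push, then retreat upwards.

Emit:
servo_tool --plan '[0, 0, -1, 0, 0, 0, 0, 0, -1, 0, 0, 0, 0, 0, 4, 0, 0, 0, 0, 0, 20, 0, 0, 0, 0, 0, 60, 0, 0, 0, 0, 0, 110, 0, 0, 0, 0, 0, 150, 0, 0, 0, -40, 20, 170, 0, 0, 0, -80, 50, 170, 0, 0, 0, -110, 80, 170, 0, 0, 0, -110, 80, 170, 0, 0, 0]'

```text
time: 9.8
ee_pos: [0.3114, 0.2743, 0.3065]
tcp_rot: [0.065, 0.998, 0.001, -0.0]
wrist_force: [0.7, 0.3, -0.2]
opening: -0.0005
```

```bash
python3 - <<'E'
from h import *
s=status.sense(); print(s['time'],s['ee_pos'],s['wrist_force'])
p,d,c=cap('side'); cv2.imwrite('pics/side5.png',cv2.resize(p[60:270,170:450,::-1],(800,600),interpolation=cv2.INTER_CUBIC))
M=cloud(d,c).reshape(-1,3)
def st(lo,hi):
    T=M[np.all((M>lo)&(M<hi),-1)]; return len(T),T.mean(0).round(4),np.percentile(T[:,2],95).round(4)
print('tab',st([.635,.13,.06],[.69,.2,.118])); print('bar',st([.41,.14,.11],[.445,.24,.16]))
A=M[np.all((M>[.445,.175,.125])&(M<[.53,.20,.16]),-1)]; print('arm slope',np.polyfit(A[:,0]-.49,A[:,2],1),len(A))
E
```

```text
9.8 [0.31144291 0.27426157 0.3065247 ] [ 0.71028433  0.25530861 -0.18452975]
tab (72, array([0.6554, 0.1578, 0.085 ]), np.float64(0.0894))
bar (129, array([0.4255, 0.1846, 0.1334]), np.float64(0.1382))
arm slope [0.01897363 0.13295575] 102
```

View pics/side5.png

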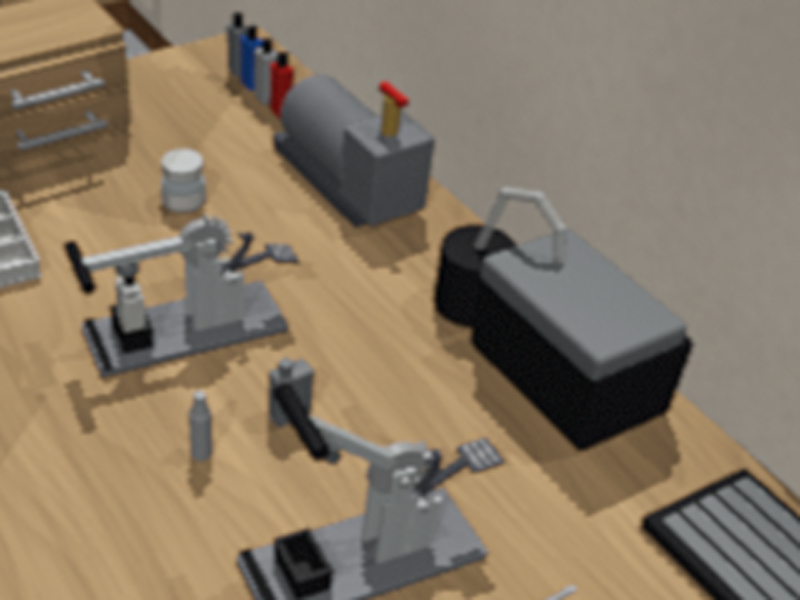

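The arm is level with its seal on the mouthpiece at (128,275), the tab is down at (280,252), and the handset is upright. The spare press and the bystanders in view are where they were.

```bash
python3 -c "
from cell import job; print(job.finish_job())"
```

```text
the job is handed in; nothing more can be done
None
```

I pushed the thumb tab on the left press (the one with the handset) fully down, then pushed its arm by the crossbar down to the stop, level over the mouthpiece. I handed the job in at about 10 s of the 45 s allowed.

- **Tab:** it hit its stop at about 35 N with the pawl hook visibly clear of the ratchet. It has stayed down since; the depth image puts it at about 85 mm, down from 107 mm.
- **Arm:** it met a firm stop at 18 N with the fingertips at 137.4 mm, where I had calculated 138 mm, and I pressed 1 mm further before backing off. After that, the top of the crossbar measured about 138 mm and the arm's slope about 0.02 rad, so it is level within the camera's accuracy.
- **Surroundings:** the last picture shows the handset upright in its nest with the seal over the mouthpiece. The spare press's arm is still raised and its pawl hooked in.
- **Not rechecked:** the mug and dropper bottle were outside that last picture, and the tray and screwdriver only partly in it. The tool did not come near the mug, dropper or screwdriver.

No check failed. During the slow pushes the wrist force read close to zero whenever the tool paused, so I relied on pictures and the end-stop forces.

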